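# Set the stop collar of a torch-bonding jig against its sprung rest

## Robot

A 6-joint arm with a two-finger parallel gripper is mounted at the origin on a cart in front of the work surface, level with it; the furniture and walls round the work are solid. World frame = base frame: x ahead of the robot, y to its left, z up, the work surface at z = 0. Lengths are in m, angles in rad, forces in N, time in s.
With the tool pointing down it reaches from about 0.325 to 0.925 m from the base axis. Payload 3.1 kg.
Tool frame: the origin (TCP) lies between the finger pads; the fingertips stand 11 mm ahead of it and the grasp point (between the pads) lies 8 mm behind it; z points along the fingers, y is the direction in which the jaws open and shut (so a half turn about z gives the same grasp; the last joint's range is limited). The gripper opens to 85 mm and grips with 20 to 120 N. Pads are 22 mm wide; open, the fingers measure 114 mm over their backs; the gripper's body (76 mm by 85 mm) begins 54 mm behind the grasp point. The pads swing forward as they close: fully open they stand 13 mm farther back than shut.
Start: joints at [1.233, 0.217, 1.613, -0, 1.311, -0.112], TCP at [0.14, 0.609, 0.242] pointing down, gripper open.
Joint ranges: [-2.75, 2.75], [-0.78, 2.1], [0.31, 2.55], [-1.13, 4.27], [0.13, 2.63], [-2.58, 2.58]. Speed limits (rad/s): [2.79, 2.79, 3.14, 3.14, 3.14, 3.14].

## Interface

Orientations are given as a rotation vector (axis times angle).
In Python, from bench import ctrl gives the robot as it stands. The module is installed in compiled form; this text tells all that it offers.
- The arm moves only by the shell command python3 -m inch 'ROWS' [OPENING] [FORCE]. ROWS is JSON, a list of rows, each a list of 2 entries, a list of its own where there are three numbers: the shift along the tool's x, y, z in m, then the turn about the tool's z in rad. A call has 1 to 20 rows; each row is the pose to reach, as a shift and turn from the pose commanded when the call began, along the tool's axes at that moment; what a row does not reach only later rows make up. A row lasts 1/10 s, in which the tool goes at most 50 mm and 8.59 degrees, less where a joint would pass 70% of its speed; a pose out of reach is approached as far as the arm can. A call with a gripper value outside its range is refused whole. OPENING is the finger opening in m, from 0 to 0.0854, set as the call begins (- or left out, the last holds). The fingers move at their own pace and stop on an object; FORCE is the grip in N (left out, the last holds). Time passes only in rows, so rows that repeat a pose let the fingers close. It gives the time, the measured TCP pose, the force and the opening at its end, in the units of the state.
- ctrl.read_state(): the state, without advancing time (a new reading comes with each control period).
- ctrl.camera(name): name is "scene" or "top"; returns a dict with "image" (480x640x3 uint8, red, green, blue), "fx", "fy", "cx", "cy" (pixels), "distortion" ([k1, k2, p1, p2, k3] as OpenCV has them; the pictures are not rectified), "eye" and "attitude" of the camera in the world. Camera axes: x right, y down, z forward; pixel columns grow to the right and rows downward; lengths in m; the calibration is good to about 2 mm. A picture is of the moment at which its call begins. There is no depth.
- ctrl.sign_off(): hands the job in, once; it reports no verdict.
Trained networks look in a picture, given as the dict that the camera call returned (one of the last four; its "shot" number tells which), for a name from the list of things; names that differ only in an ending like _2 or _b are one class to them, and where a whole thing is asked for, a point or a joint stands for the part that bears it (a point fixed in the world has none). Each returns a list of dicts, best first, with "confidence" (0 to 1); they miss things now and then, are a little off and sometimes report something else, mostly with a low value. They report only what shows in the picture. A call takes as long as a camera call. They do not tell look-alikes from the thing itself.
- ctrl.boxes_of(picture, label): "at" ([x, y, z] in m, in the coordinates of the camera as it stood for that picture, good to about 4 mm: the middle of the surface that is visible of it).
- ctrl.mark_of(picture, label): "at" ([x, y, z] in m, in the coordinates of the camera as it stood for that picture, good to about 4 mm: a listed point, or the origin of a listed thing).
The state is a dict: "time": time; "joints": joint angles; "joint_vel": joint speeds; "joint_torque": joint torques, N m; "position": TCP position; "orientation": TCP orientation; "wrist_force": force on the tool from outside, world axes, zero at the start; "ft_torque": the same for the moment, N m; "finger_gap": opening from 0.0 (shut) to 1.0 (fully open).
Only numpy, scipy, OpenCV 4.12 (cv2) and the standard library are available. Lean on these libraries where they do the work, as an engineer would, in place of code of your own. Each camera call takes 0.05 s, during which the arm holds its last target.

## Task

A torch tube and its head lie loose in the V trough of the bonding jig and have to be held together under light pressure while the joint sets. Loosen the wing screw on the stop collar (anticlockwise from above), slide the collar along its rod so that it pushes tube and head together and up against the sprung rest with about 10 N (never more than 20 N on the tube), and tighten the wing screw again before you let go, so that the collar keeps up that pressure by itself. Leave the other things on the bench as they are.

Things in the scene. Friction and masses are not known exactly. Their poses are not given: they have to be found in the camera images.
- jig: the bonding jig, screwed to the bench: aluminium base plate 140 x 300 x 12 mm. Origin at the centre of its underside; x across the plate, y along it, z up. Rest at the +y end, stop collar near the -y end. Along y run a V trough of steel angle (at x = +30 mm, apex 22, edges 39 mm above the bench) and a fixed, keyed rod (at x = -32 mm, 16 mm thick, axis 46 mm above the bench)
- rest_nominal (a point): fixed point of the jig at x +30, y +100, z 45 mm, only roughly where the rest's pad is: the rest, a block with a sprung plunger (31 mm pad) on the trough's line, is re-set in slots for each batch and its pad's face may stand 12 mm to either side along jig y. The spring starts at 3 N, rises 4 N per mm and goes solid after 4 mm, whence the force leaps up. Axes as the jig's
- collar: black steel stop collar on the rod, 38 mm across, 22 mm long, with a finger reaching 62 mm to jig +x over the trough; the finger's steel button pushes the tube's end. Origin on the rod's axis under the wing screw, axes as the jig's; the button's face lies 11 mm to +y of it. Loose, it slides towards the rest (jig +y) with about 1.5 N of drag (about 110 mm of travel), without turning
- wing_grip (a point): point on the axis of the wing screw on top of the collar, half-way up its wings (98 mm above the bench), where to pinch it. The wings are one upright steel blade: along the point's x 36 mm (44 mm over the rounded ends), 9 mm thick along the point's y, 26 mm high; z is up. The collar's top is 26 mm below this point, and nothing round it is higher than that
- wing (a joint): angle of the wing screw, rad: starts tight, near 0; anticlockwise from above (positive) loosens it. Very coarse thread: it lets go of the rod at about 0.4 and is well loose from 0.5 on (ends at 2.4); turned back clockwise it is tight below 0.1 (ends at -0.15). It takes about 0.2 N m to turn, tight 0.3 N m, and stays where it is left
- torch_tube: black torch tube, 32 mm across, 98 mm long, about 0.12 kg, lying in the trough along jig y. Origin at the centre of its closed end, which faces the collar's button; its z axis runs along the tube towards the head
- torch_head: black torch head, 34 mm across, 34 mm long, 0.045 kg, lying in the trough between tube and rest with gaps on both sides. Origin at the centre of its closed base, which faces the tube; its z axis points to the rest. Pushed together, this origin lies 98 mm from the tube's. Tube and head together drag with 1 to 2.5 N in the trough
- glue_bottle: red squeeze bottle with a white nozzle, 29 x 43 x 118 mm, stands just beyond the jig's stop end. Origin under its centre. Leave alone
- hex_key: black bent hex key, 28 x 79 x 7 mm, beyond the jig's stop end. Origin under its centre. Leave alone
- short_tube: short black lamp tube, 25 mm thick, 42 mm long, lying beyond the jig's rest end. Origin under its centre. Leave alone
- screwdriver: screwdriver with an amber handle, 154 mm long, lying on the right of the bench. Origin under its centre. Leave alone
Not all that is in view belongs to the job. There is more than one size of the torch_tube; the one meant has the size given above. What is shaped like the torch_head but orange is not meant.

How it is judged:
By the outcome, as a careful person would: the job done as asked, in the order asked, and still so for the second after the job is handed in, with the robot touching nothing.
It also fails if it takes over 48 s, if anything falls off the work surface, if the arm or the gripper's body presses on something with over 40 N, if the wrist force passes 120 N, or if a joint passes its speed limit or range.

## Working session

There is one attempt and no reset: what is moved stays moved. The work goes in short steps, Python scripts to look and compute and a shell command to move; the robot and the scene stay as the last step left them, time stands still between calls to the robot, and variables do not carry over. Pictures are saved under pics/ and viewed, and the job is handed in when it is done.

```bash
mkdir -p pics
cat > h.py <<'E'
import numpy as np,cv2
from scipy.spatial.transform import Rotation as R
from bench import ctrl
def att(p):
    a=np.array(p["attitude"],float)
    return a if a.shape==(3,3) else (R.from_rotvec(a).as_matrix() if a.size==3 else R.from_quat(a).as_matrix())
def w(p,at): return np.array(p["eye"])+att(p)@np.array(at)
def save(p,n): cv2.imwrite("pics/"+n,cv2.cvtColor(p["image"],cv2.COLOR_RGB2BGR))
def proj(p,X):
    c=att(p).T@(np.array(X)-np.array(p["eye"]))
    K=np.array([[p["fx"],0,p["cx"]],[0,p["fy"],p["cy"]],[0,0,1.]])
    return cv2.projectPoints(c.reshape(1,3),np.zeros(3),np.zeros(3),K,np.array(p["distortion"]))[0].ravel()
def ray(p,uv,z):
    K=np.array([[p["fx"],0,p["cx"]],[0,p["fy"],p["cy"]],[0,0,1.]])
    n=cv2.undistortPoints(np.array([[uv]],float),K,np.array(p["distortion"])).ravel()
    d=att(p)@np.array([n[0],n[1],1]); e=np.array(p["eye"])
    return e+d*(z-e[2])/d[2]
E
python3 - <<'E'
from h import *
np.set_printoptions(precision=4,suppress=True)
for n in("scene","top"):
    p=ctrl.camera(n); save(p,n+"0.png"); print(n,p["eye"],p["attitude"],p["fx"],p["distortion"])
    for l in["jig","rest_nominal","collar","wing_grip","torch_tube","torch_head"]:
        for d in ctrl.mark_of(p,l)[:3]:
            X=w(p,d["at"]);print(l,round(d["confidence"],2),X,proj(p,X))
s=ctrl.read_state();print(s["time"],s["position"],s["orientation"],s["wrist_force"],s["finger_gap"])
E
```

```text
scene [-0.2718 -0.6465  0.727 ] [-1.8997  1.1275 -0.5897] 565.5353725841262 [-0.008  0.     0.     0.     0.   ]
rest_nominal 0.63 [ 0.5394 -0.0272  0.044 ] [256.3375 254.091 ]
collar 0.65 [ 0.4761 -0.2387  0.0449] [328.7447 298.8725]
wing_grip 0.55 [ 0.4752 -0.2343  0.1009] [326.2516 274.9338]
torch_tube 0.82 [0.5196 0.1596 0.0151] [185.2392 247.578 ]
torch_tube 0.73 [ 0.5367 -0.1882  0.0462] [320.9843 274.5436]
torch_head 0.9 [ 0.5804 -0.5247  0.0163] [489.7653 324.8265]
torch_head 0.77 [ 0.5424 -0.0775  0.0435] [276.7398 259.7572]
torch_head 0.46 [ 0.4811 -0.3411 -0.0031] [377.7066 333.0808]
top [ 0.3651 -0.1664  1.2478] [-2.1062  2.1625 -0.1797] 563.9897688509577 [-0.0975  0.      0.      0.      0.    ]
jig 0.69 [ 0.5098 -0.1264  0.0003] [303.1461 268.4121]
rest_nominal 0.72 [ 0.5372 -0.1863  0.0414] [329.9412 252.9067]
collar 0.7 [ 0.4791 -0.2358  0.047 ] [353.9207 278.8808]
collar 0.22 [0.5584 0.0746 0.002 ] [213.1165 249.0445]
wing_grip 0.69 [ 0.6632 -0.4664  0.0001] [450.7127 197.584 ]
wing_grip 0.46 [ 0.4749 -0.2366  0.0975] [355.755 278.536]
wing_grip 0.27 [ 0.5358 -0.0782  0.0451] [279.8259 254.6192]
torch_tube 0.76 [0.5151 0.155  0.0133] [176.1023 268.5226]
torch_tube 0.61 [ 0.5391 -0.1883  0.0432] [330.8779 251.9045]
torch_head 0.55 [ 0.5392 -0.0776  0.0454] [279.5077 253.0385]
torch_head 0.51 [ 0.5848 -0.5251  0.017 ] [480.5985 229.3065]
0.7 [0.1399 0.6092 0.2424] [0.3539 3.1216 0.0001] [ 0.1496 -0.0169 -0.0842] 0.9949536730947915
```

View pics/scene0.png

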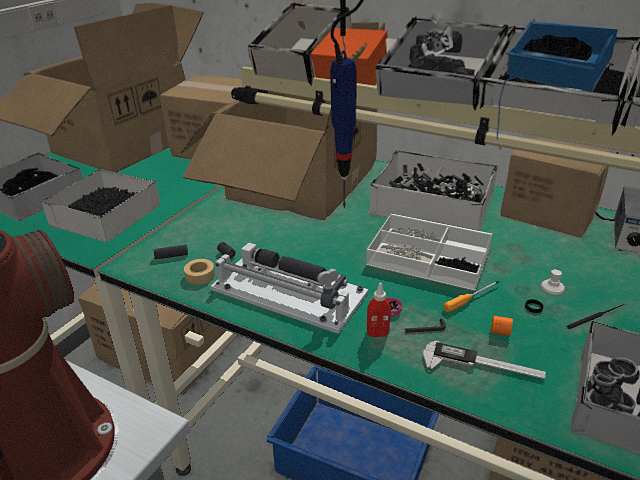

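View pics/top0.png

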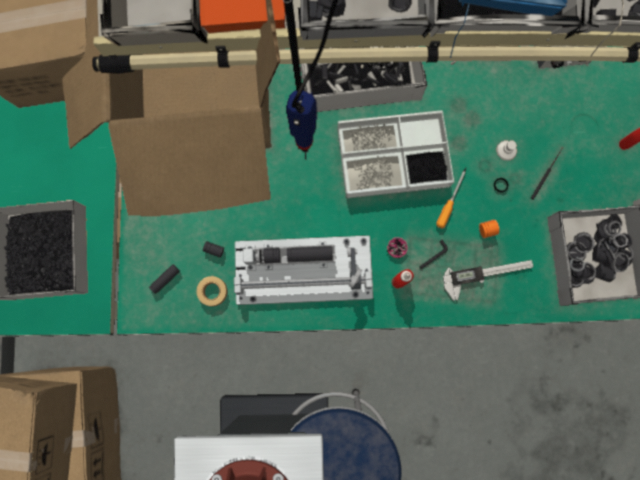

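Run:
```python
import cv2
a=cv2.imread("pics/top0.png")[210:310,240:390];cv2.imwrite("pics/topz.png",cv2.resize(a,None,fx=5,fy=5,interpolation=cv2.INTER_CUBIC))
a=cv2.imread("pics/scene0.png")[220:340,220:380];cv2.imwrite("pics/scenez.png",cv2.resize(a,None,fx=5,fy=5,interpolation=cv2.INTER_CUBIC))
```

```text
(no output)
```

View pics/topz.png

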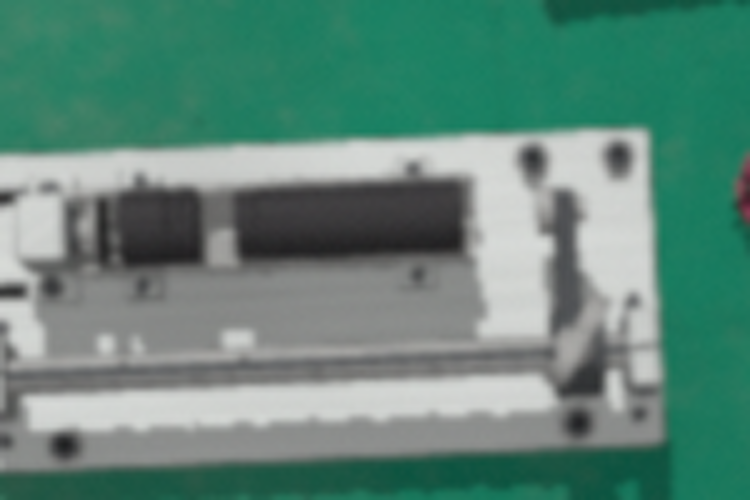

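View pics/scenez.png

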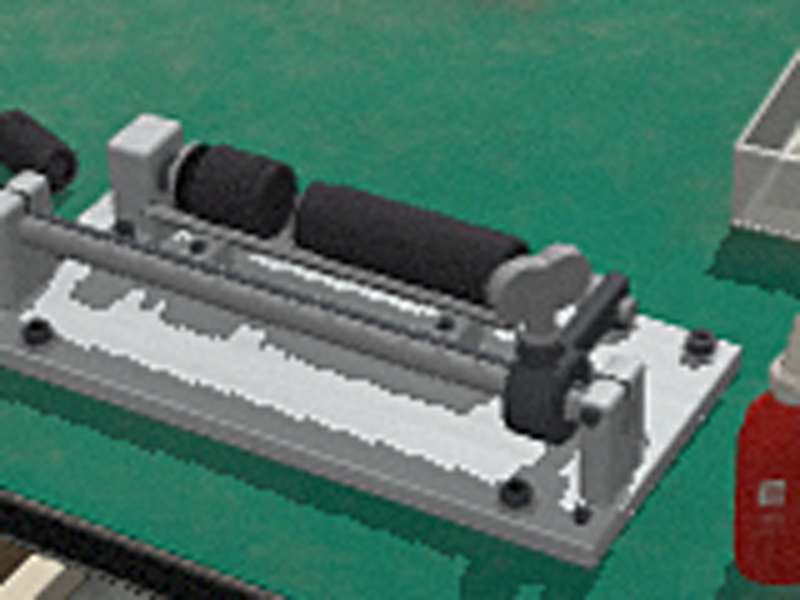

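The pictures show the jig at top px (235–372, 237–305), with the rest on the left and the collar on the right. The wing sits at about (355, 278). Next I'll measure the jig yaw and the blade angle.

Run:
```python
from h import *
np.set_printoptions(precision=4,suppress=True)
t=ctrl.camera("top");s=ctrl.camera("scene")
for n,uv in dict(tr=(369.6,236),br=(372.6,298.5),tl=(235,241.5),bl=(235.5,306)).items(): print(n,ray(t,uv,.012))
for p,n in((t,"top"),(s,"scene")):
    for l in["wing_grip","wing","collar","rest_nominal","torch_tube","torch_head","jig"]:
        for d in ctrl.mark_of(p,l)[:2] if l!="wing" else []:
            print(n,l,round(d["confidence"],2),w(p,d["at"]))
# overlay candidates
def zoom(p,c,h,k):
    x,y=c;a=cv2.cvtColor(p["image"],cv2.COLOR_RGB2BGR)[y-h:y+h,x-h:x+h]
    return cv2.resize(a,None,fx=k,fy=k,interpolation=cv2.INTER_CUBIC)
W=np.array([.4755,-.2360,.098])
rows=[]
for p,c in((t,(355,278)),(s,(326,275))):
    ims=[zoom(p,c,20,10)]
    ims.append(ims[0].copy())
    for phi,col in((-10,(0,0,255)),(-25,(0,255,255)),(-40,(255,0,0))):
        f=np.deg2rad(phi);u=np.array([np.cos(f),np.sin(f),0])
        P=[proj(p,W+a*u*.02+np.array([0,0,b*.013])) for a,b in((-1,1),(1,1),(1,-1),(-1,-1))]
        P=np.array([((q-np.array(c)+20+.5)*10-.5) for q in P]).astype(np.int32)
        cv2.polylines(ims[1],[P],True,col,1)
    rows.append(np.hstack(ims)[:,:800])
cv2.imwrite("pics/b1.png",cv2.resize(np.vstack(rows),(600,600)))
```

```text
tr [ 0.577  -0.2761  0.012 ]
br [ 0.4382 -0.2772  0.012 ]
tl [0.5726 0.0237 0.012 ]
bl [0.4296 0.023  0.012 ]
top wing_grip 0.4 [ 0.4758 -0.2376  0.0995]
top collar 0.78 [ 0.4814 -0.2332  0.046 ]
top torch_tube 0.84 [0.5163 0.1545 0.0129]
top torch_tube 0.67 [ 0.539  -0.1865  0.0425]
top torch_head 0.73 [ 0.5848 -0.528   0.0162]
top torch_head 0.65 [ 0.537  -0.4132  0.0049]
top jig 0.96 [ 0.5101 -0.1212  0.0012]
scene wing_grip 0.61 [ 0.4771 -0.2337  0.1018]
scene collar 0.79 [ 0.4765 -0.2389  0.0434]
scene collar 0.69 [ 0.5365 -0.0288  0.0445]
scene rest_nominal 0.89 [ 0.5387 -0.0288  0.0448]
scene torch_tube 0.9 [0.5184 0.1591 0.0142]
scene torch_head 0.85 [ 0.538  -0.078   0.0444]
scene torch_head 0.8 [ 0.5809 -0.5219  0.0147]
scene jig 0.7 [ 0.5113 -0.128   0.0008]
```

View pics/b1.png

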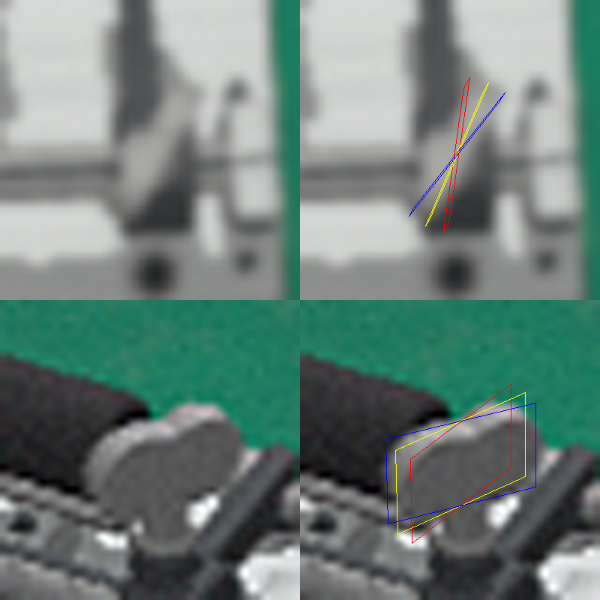

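Run:
```python
from h import *
t=ctrl.camera("top");s=ctrl.camera("scene")
W=np.array([.4775,-.2365,.098])
rows=[]
for p,c in((t,(355,278)),(s,(326,275))):
    x,y=c;a=cv2.cvtColor(p["image"],cv2.COLOR_RGB2BGR)[y-15:y+15,x-15:x+15]
    a=cv2.resize(a,None,fx=9,fy=9,interpolation=cv2.INTER_CUBIC);r=[]
    for phi in(-26,-33,-40):
        im=a.copy();f=np.deg2rad(phi);u=np.array([np.cos(f),np.sin(f),0]);v=np.array([-u[1],u[0],0])
        for z in(.013,-.013):
          P=np.array([(proj(p,W+.022*al*u+be*.0045*v+[0,0,z])-np.array(c)+15.5)*9-.5 for al,be in((-1,-1),(1,-1),(1,1),(-1,1))]).astype(np.int32)
          cv2.polylines(im,[P],True,(0,0,255) if z>0 else (255,0,0),1)
        r.append(im)
    rows.append(np.hstack(r))
cv2.imwrite("pics/b2.png",cv2.resize(np.vstack(rows),(800,533)))
```

```text
(no output)
```

View pics/b2.png

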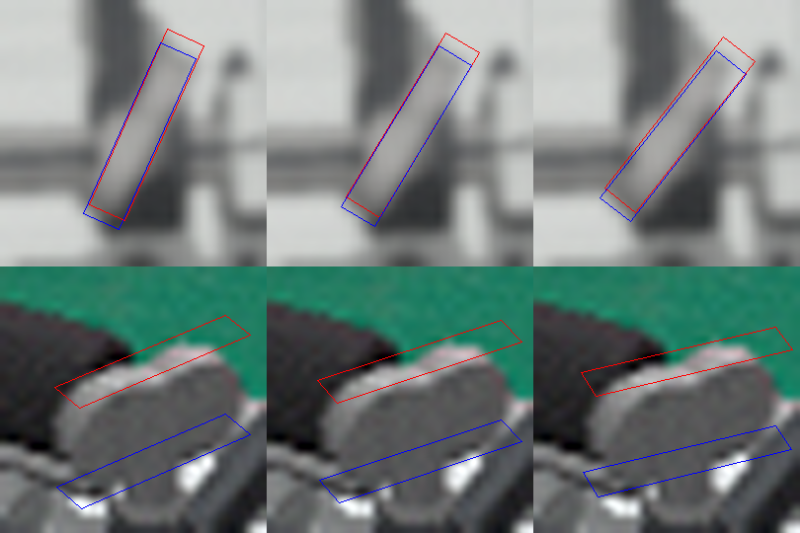

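```bash
python3 -m inch '[[[-0.342,-0.238,0],0.15],[[-0.342,-0.238,0],0.3],[[-0.342,-0.238,0],0.35],[[-0.342,-0.238,0],0.35],[[-0.342,-0.238,0],0.35],[[-0.342,-0.238,0],0.35],[[-0.342,-0.238,0],0.35],[[-0.342,-0.238,0],0.35],[[-0.342,-0.238,0],0.35],[[-0.518,-0.748,0.04],0.35],[[-0.518,-0.748,0.04],0.35],[[-0.518,-0.748,0.04],0.35],[[-0.518,-0.748,0.04],0.35],[[-0.518,-0.748,0.04],0.35],[[-0.518,-0.748,0.04],0.35],[[-0.518,-0.748,0.04],0.35],[[-0.518,-0.748,0.04],0.35],[[-0.518,-0.748,0.04],0.35],[[-0.518,-0.748,0.04],0.35],[[-0.518,-0.748,0.04],0.35]]' 0.06
python3 - <<'E'
from h import *
np.set_printoptions(precision=4,suppress=True)
s=ctrl.read_state();print(s);r=R.from_rotvec(s["orientation"]).as_matrix();print(r)
E
```

```text
time: 3.5
position: [0.4772, -0.2387, 0.2025]
orientation: [0.894, 3.011, -0.001]
wrist_force: [0.5, 1.5, 0.5]
finger_gap: 0.704
{'time': 3.5, 'joints': array([-0.5953,  0.0604,  1.8668, -0.0003,  1.2133, -1.5887]), 'joint_vel': array([-0.6013,  0.4863, -0.4458,  0.0156, -0.0371, -0.6029]), 'joint_torque': array([  1.1043, -33.4111, -27.5234,  -0.1933,   0.0651,   0.3454]), 'position': array([ 0.4772, -0.2387,  0.2025]), 'orientation': array([ 0.894 ,  3.0107, -0.0009]), 'wrist_force': array([0.4949, 1.5129, 0.4978]), 'ft_torque': array([-0.004 , -0.0608, -0.0108]), 'finger_gap': 0.7041785450524418}
[[-0.8379  0.5458  0.0008]
 [ 0.5458  0.8379 -0.0008]
 [-0.0011 -0.0003 -1.    ]]
```

```bash
python3 -m inch '[[[0,0,0.04],0],[[0,0,0.08],0],[[0,0,0.10],0],[[0,0,0.112],0],[[0,0,0.112],0],[[0,0,0.112],0]]'
python3 - <<'E'
from h import *
t=ctrl.camera("top");s=ctrl.camera("scene")
a=cv2.cvtColor(t["image"],cv2.COLOR_RGB2BGR)[228:328,300:420];b=cv2.cvtColor(s["image"],cv2.COLOR_RGB2BGR)[210:330,260:380]
cv2.imwrite("pics/c1.png",np.hstack([cv2.resize(a,(400,333),interpolation=2),cv2.resize(b,(400,333),interpolation=2)]))
E
```

```text
time: 4.1
position: [0.4782, -0.2363, 0.0914]
orientation: [0.891, 3.011, -0.001]
wrist_force: [0.2, -0.6, 0.6]
finger_gap: 0.706
```

View pics/c1.png

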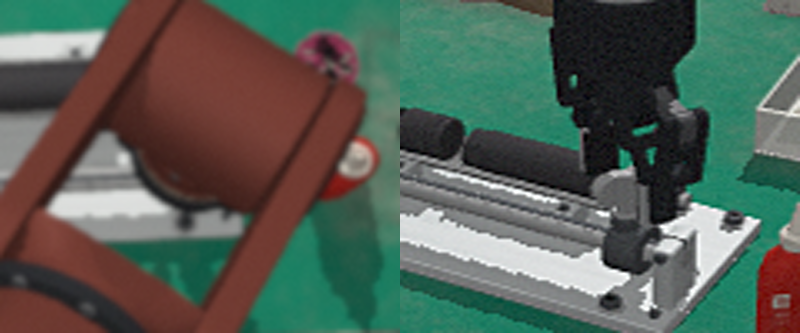

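```bash
python3 -m inch '[[[0,0,0.001],0],[[0,0,0.001],0],[[0,0,0.001],0],[[0,0,0.001],0],[[0,0,0.001],0],[[0,0,0.001],0],[[0,0,0.001],0],[[0,0,0.001],0]]' 0.0 40; python3 -c "
from h import *
s=ctrl.read_state();print(s['ft_torque'],s['finger_gap']*.0854)"
```

```text
time: 5.0
position: [0.4774, -0.2363, 0.0899]
orientation: [0.892, 3.012, -0.001]
wrist_force: [-3.2, -1.8, 5.6]
finger_gap: 0.105
[-0.24073588  0.44792502 -0.00420925] 0.008924762859606533
```

```bash
python3 -m inch '[[[0,0,0],-0.08],[[0,0,0],-0.16],[[0,0,0],-0.24],[[0,0,0],-0.32],[[0,0,0],-0.4],[[0,0,0],-0.48],[[0,0,0],-0.56],[[0,0,0],-0.64],[[0,0,0],-0.7],[[0,0,0],-0.7],[[0,0,0],-0.7]]' - 60; python3 -c "
from h import *
s=ctrl.read_state();print(s['ft_torque'],s['finger_gap']*.0854,s['joints']);print(R.from_rotvec(s['orientation']).as_matrix())"
```

```text
time: 6.1
position: [0.4773, -0.2364, 0.0899]
orientation: [0.195, -3.135, 0.001]
wrist_force: [-3.0, -2.0, 5.0]
finger_gap: 0.094
[-0.20991105  0.48522896  0.03724368] 0.008047957846220113 [-5.91218629e-01  2.08376822e-01  1.93945312e+00 -8.73296855e-04
  9.93394281e-01 -2.28576390e+00]
[[-9.92293921e-01 -1.23906273e-01 -1.01802844e-04]
 [-1.23906151e-01  9.92293608e-01 -8.12970797e-04]
 [ 2.01750493e-04 -7.94091981e-04 -9.99999664e-01]]
```

```bash
python3 -m inch '[[[-0.0003,0.003,0],-0.7e-9],[[-0.0009,0.008,0],0],[[-0.0014,0.013,0],0],[[-0.0020,0.018,0],0],[[-0.0024,0.022,0],0],[[-0.0027,0.025,0],0],[[-0.0027,0.025,0],0],[[-0.0027,0.025,0],0]]'
python3 - <<'E'
from h import *
s=ctrl.read_state();print(s['ft_torque'],s['finger_gap']*.0854)
s=ctrl.camera("scene");b=cv2.cvtColor(s["image"],cv2.COLOR_RGB2BGR)[210:330,220:380]
cv2.imwrite("pics/d1.png",cv2.resize(b,(800,600),interpolation=2))
E
```

```text
time: 6.9
position: [0.4768, -0.2104, 0.0899]
orientation: [0.195, -3.135, -0.001]
wrist_force: [-2.8, -0.1, 5.9]
finger_gap: 0.097
[ 0.06840785  0.50124328 -0.05687011] 0.008297212336644216
```

View pics/d1.png

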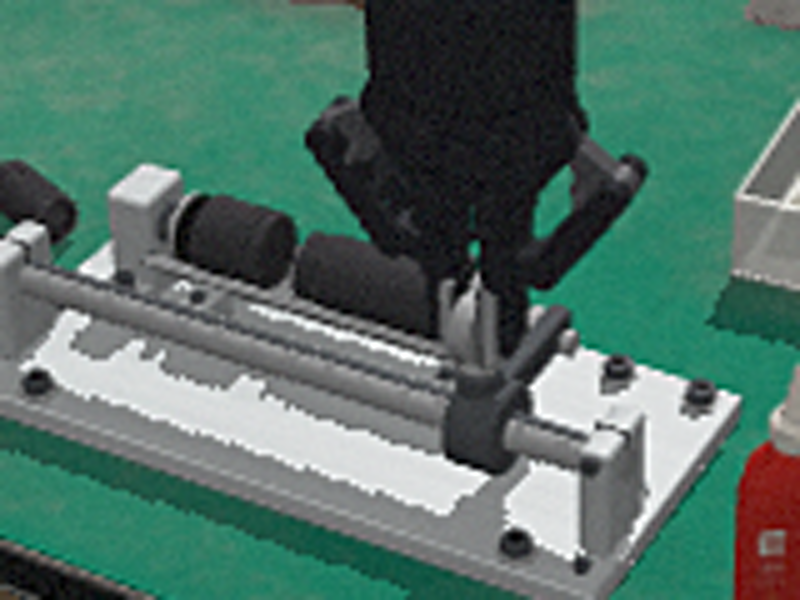

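```bash
python3 -m inch '[[[-0.0003,0.003,0],0],[[-0.0006,0.006,0],0],[[-0.0010,0.009,0],0],[[-0.0013,0.012,0],0],[[-0.0016,0.015,0],0],[[-0.0020,0.018,0],0],[[-0.0023,0.021,0],0],[[-0.0025,0.023,0],0],[[-0.0025,0.023,0],0],[[-0.0025,0.023,0],0]]'
python3 - <<'E'
from h import *
s=ctrl.read_state();print(s['ft_torque'],s['finger_gap']*.0854)
s=ctrl.camera("scene");b=cv2.cvtColor(s["image"],cv2.COLOR_RGB2BGR)[210:330,220:380]
cv2.imwrite("pics/d2.png",cv2.resize(b,(800,600),interpolation=2))
for i in range(3): ctrl.camera("top"); print(ctrl.read_state()['wrist_force'])
E
```

```text
time: 7.95
position: [0.4764, -0.188, 0.0898]
orientation: [0.195, -3.135, 0.002]
wrist_force: [-4.6, -2.4, 6.2]
finger_gap: 0.096
[-0.33440871  0.60938956 -0.00662815] 0.008157842310858754
[-3.65323108 -2.59791968  6.47033434]
[-3.11659512 -2.5470755   5.81834568]
[-3.37537162 -2.32630952  5.47006477]
```

View pics/d2.png

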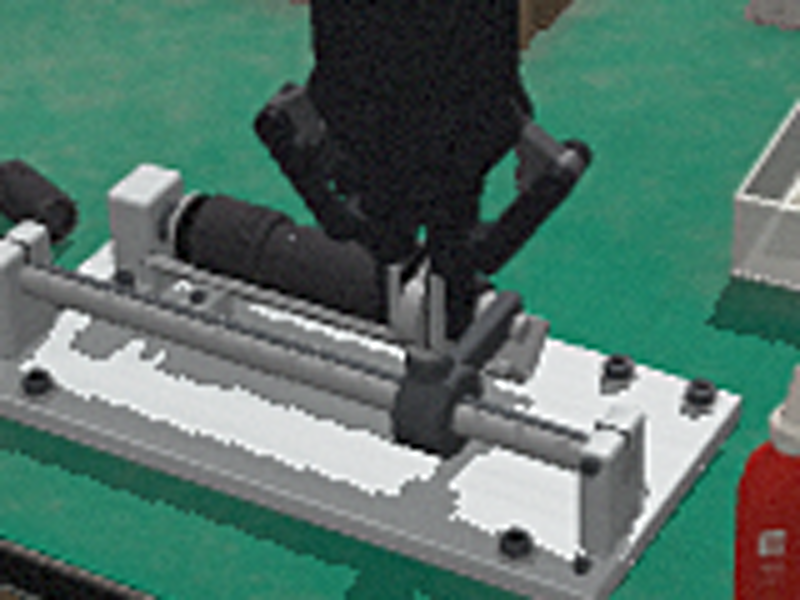

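```bash
for i in 1; do python3 -m inch '[[[-0.0001,0.001,0],0],[[-0.0002,0.002,0],0],[[-0.0003,0.003,0],0],[[-0.0003,0.003,0],0]]'; python3 -m inch '[[[-0.0001,0.001,0],0],[[-0.0002,0.002,0],0],[[-0.0002,0.002,0],0]]'; done
```

```text
time: 8.55
position: [0.4764, -0.1854, 0.0899]
orientation: [0.195, -3.135, 0.003]
wrist_force: [-4.7, -3.7, 5.5]
finger_gap: 0.095
time: 8.85
position: [0.4763, -0.1834, 0.0898]
orientation: [0.195, -3.135, 0.003]
wrist_force: [-3.3, -4.0, 5.0]
finger_gap: 0.095
```

Run:
```python
from h import *
s=ctrl.camera("scene");b=cv2.cvtColor(s["image"],cv2.COLOR_RGB2BGR)[230:310,240:340]
cv2.imwrite("pics/d3.png",cv2.resize(b,(750,600),interpolation=2))
for l in("torch_tube","torch_head"):
  for d in ctrl.mark_of(s,l)[:3]: print(l,d["confidence"],w(s,d["at"]))
print(ctrl.read_state()['wrist_force'])
```

```text
torch_tube 0.7 [0.51880572 0.15898608 0.01535247]
torch_tube 0.33 [ 0.48084166 -0.3392156  -0.00120963]
torch_head 0.84 [ 0.5789684  -0.52823081  0.01278478]
torch_head 0.5 [ 0.54066205 -0.06935416  0.04578547]
torch_head 0.3 [ 0.51017458 -0.1274082   0.00157131]
[-4.12580744 -3.74178209  5.11239772]
```

View pics/d3.png

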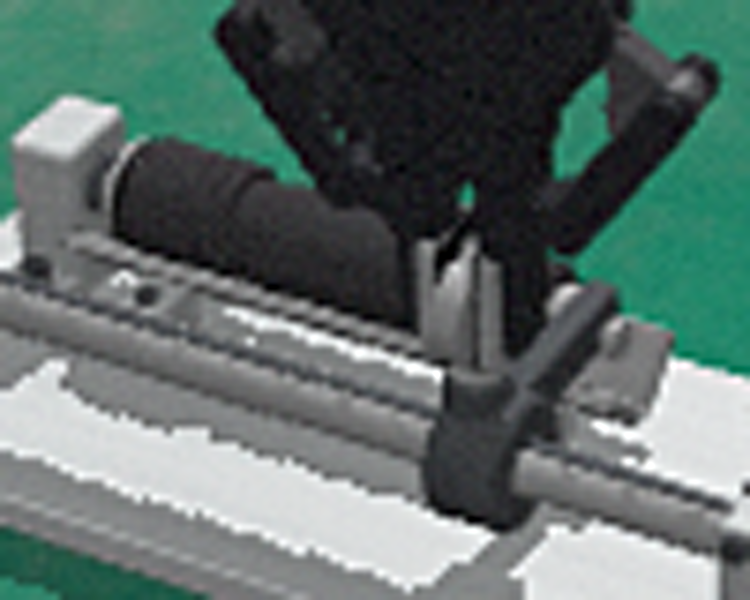

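```bash
python3 -m inch '[[[-0.0001,0.001,0],0],[[-0.0001,0.001,0],0],[[-0.0001,0.001,0],0]]'; python3 -m inch '[[[-0.0001,0.001,0],0],[[-0.0001,0.001,0],0],[[-0.0001,0.001,0],0]]'
```

```text
time: 9.3
position: [0.4763, -0.1824, 0.0899]
orientation: [0.195, -3.135, 0.003]
wrist_force: [-2.8, -3.1, 5.8]
finger_gap: 0.096
time: 9.6
position: [0.4764, -0.1822, 0.0899]
orientation: [0.196, -3.135, 0.005]
wrist_force: [-4.0, -5.0, 4.4]
finger_gap: 0.098
```

```bash
python3 -m inch '[[[0,0.0005,0],0],[[0,0.0005,0],0],[[0,0.0005,0],0]]'; python3 -m inch '[[[0,0.0005,0],0],[[0,0.0005,0],0],[[0,0.0005,0],0]]'; python3 -c "
from h import *
for i in range(3): ctrl.camera('top'); s=ctrl.read_state();print(s['wrist_force'],s['ft_torque'],s['position'])"
```

```text
time: 9.9
position: [0.4763, -0.182, 0.0899]
orientation: [0.196, -3.135, 0.006]
wrist_force: [-3.8, -7.4, 3.5]
finger_gap: 0.095
time: 10.2
position: [0.4763, -0.1818, 0.0899]
orientation: [-0.196, 3.135, -0.007]
wrist_force: [-4.2, -7.6, 3.3]
finger_gap: 0.096
[-3.07866945 -7.3225961   3.73895906] [-1.04544828  0.55878674 -0.02720401] [ 0.47630299 -0.18182271  0.08984534]
[-4.30238782 -6.93934123  4.11817702] [-1.01893158  0.56863177 -0.04076716] [ 0.47633321 -0.18180389  0.0898519 ]
[-3.71772409 -7.17185559  4.2460142 ] [-1.03410924  0.55040049 -0.08449371] [ 0.47633264 -0.18181374  0.08988355]
```

```bash
python3 -m inch '[[[0,0.0005,0],0],[[0,0.0010,0],0],[[0,0.0010,0],0],[[0,0.0010,0],0]]'; python3 -c "
from h import *
for i in range(3): ctrl.camera('top'); s=ctrl.read_state();print(s['wrist_force'],s['ft_torque'],s['position'])"
```

```text
time: 10.75
position: [0.4763, -0.1813, 0.0899]
orientation: [-0.196, 3.135, -0.009]
wrist_force: [-2.7, -9.8, 3.0]
finger_gap: 0.091
[-2.83604424 -8.90245761  2.80150247] [-1.29834833  0.5257836  -0.05326108] [ 0.47631222 -0.18136469  0.08987834]
[-3.26864862 -8.81395315  2.90964807] [-1.27513699  0.55692554 -0.05637791] [ 0.47627721 -0.18133988  0.08984791]
[-3.08759138 -9.13521047  3.13982691] [-1.31291839  0.54222568 -0.02018965] [ 0.47631546 -0.18133627  0.08987513]
```

```bash
python3 -m inch '[[[0,0.0005,0],0],[[0,0.0010,0],0],[[0,0.0015,0],0],[[0,0.0015,0],0],[[0,0.0015,0],0]]'; python3 -c "
from h import *
for i in range(3): ctrl.camera('top'); s=ctrl.read_state();print(s['wrist_force'],s['ft_torque'],s['position'])"
```

```text
time: 11.4
position: [0.4763, -0.1807, 0.0899]
orientation: [-0.196, 3.135, -0.012]
wrist_force: [-3.4, -12.3, 1.4]
finger_gap: 0.096
[ -3.06567855 -11.26407685   1.92473522] [-1.6255549   0.49230372 -0.06132471] [ 0.47632506 -0.1806795   0.08991866]
[ -3.4328426  -11.42377682   1.37595036] [-1.65031884  0.53437801 -0.03816902] [ 0.47629267 -0.18069429  0.08990675]
[ -3.19373474 -11.8719675    2.46224941] [-1.61734875  0.53074314 -0.10129983] [ 0.47630747 -0.18068443  0.0899069 ]
```

```bash
python3 -m inch '[[[0,0,0],0.07],[[0,0,0],0.14],[[0,0,0],0.21],[[0,0,0],0.28],[[0,0,0],0.28]]'; python3 -c "
from h import *
for i in range(2): ctrl.camera('top'); s=ctrl.read_state();print(s['wrist_force'],s['ft_torque'],s['position'])"
```

```text
time: 12.05
position: [0.4763, -0.1806, 0.0899]
orientation: [0.244, 3.13, -0.011]
wrist_force: [-2.3, -11.1, 0.7]
finger_gap: 0.094
[ -2.75545107 -11.61369916   2.48223519] [-1.55868679  0.44104953 -0.02228728] [ 0.4762847  -0.18057205  0.08989876]
[ -2.54202404 -11.3538439    1.87930607] [-1.56051647  0.5386999  -0.0136018 ] [ 0.47629338 -0.18057917  0.0898934 ]
```

```bash
python3 -m inch '[[[0,0,0],0.07],[[0,0,0],0.14],[[0,0,0],0.21],[[0,0,0],0.28],[[0,0,0],0.35],[[0,0,0],0.42]]';python3 -c "
from h import *
s=ctrl.read_state();print(s['wrist_force'],s['ft_torque'],s['position'],s['joints'][5])";  python3 -m inch '[[[0,0,0],0.03],[[0,0,0],0.06],[[0,0,0],0.06]]'; python3 -c "
from h import *
for i in range(3): ctrl.camera('top'); s=ctrl.read_state();print(s['wrist_force'],s['ft_torque'],s['position'],s['orientation'],s['joints'][5],s['finger_gap']*85.4)"
```

```text
time: 12.75
position: [0.4764, -0.1805, 0.09]
orientation: [0.892, 3.009, -0.01]
wrist_force: [-3.3, -9.9, 2.5]
finger_gap: 0.096
[-3.27890194 -9.91949612  2.4806929 ] [-1.55213558  0.44400446  0.29578032] [ 0.47635718 -0.18051746  0.08998426] -1.4874012788215594
time: 13.05
position: [0.4763, -0.1805, 0.0899]
orientation: [0.978, 2.982, -0.01]
wrist_force: [-2.9, -10.1, 1.3]
finger_gap: 0.097
[ -2.99055649 -10.72849645   1.90195744] [-1.53968553  0.53284003  0.18304579] [ 0.47634697 -0.1804801   0.08995256] [ 0.97791554  2.98193473 -0.01016577] -1.4298239185097705 8.25169736222643
[ -2.99927504 -10.57253751   2.00062922] [-1.54468499  0.49972813  0.14231246] [ 0.47637759 -0.18048841  0.0899875 ] [ 0.97786307  2.9818649  -0.01013879] -1.4298670648503822 8.350292187054112
[-3.34225046 -9.71626991  2.50668869] [-1.53044305  0.43968126  0.19744649] [ 0.47636234 -0.18051205  0.08996923] [ 0.97787783  2.98187391 -0.01017342] -1.429885365891483 7.927021548731523
```

```bash
python3 -m inch '[[[-0.0004,-0.0005,0],0],[[-0.0008,-0.0010,0],0],[[-0.0012,-0.0015,0],0],[[-0.0012,-0.0015,0],0]]'; python3 -c "
from h import *
for i in range(3): ctrl.camera('top'); s=ctrl.read_state();print(s['wrist_force'],s['ft_torque'],s['position'])"
```

```text
time: 13.6
position: [0.4763, -0.1807, 0.09]
orientation: [0.979, 2.983, -0.005]
wrist_force: [-2.4, -5.6, 5.6]
finger_gap: 0.094
[-2.35999773 -5.73029511  5.08117693] [-0.85142078  0.47578701  0.20553529] [ 0.47634172 -0.18064499  0.08994271]
[-2.71238608 -5.02256618  4.56156461] [-0.73847941  0.40309786  0.17836377] [ 0.47634493 -0.18064196  0.08994569]
[-2.16642522 -4.44433545  4.17986483] [-0.77143255  0.46493096  0.20767606] [ 0.47634451 -0.18063675  0.0899311 ]
```

```bash
python3 -m inch '[[[-0.0004,-0.0005,0],0],[[-0.0008,-0.0011,0],0],[[-0.0008,-0.0011,0],0],[[-0.0008,-0.0011,0],0]]'; python3 -m inch '[[[0,0,0],0],[[0,0,0],0],[[0,0,0],0],[[0,0,0],0],[[0,0,0],0],[[0,0,0],0],[[0,0,0],0]]' 0.05; python3 -c "
from h import *
for i in range(2): s=ctrl.read_state();print(s['wrist_force'],s['ft_torque'],s['position'],s['finger_gap'])"
```

```text
time: 14.15
position: [0.4763, -0.1808, 0.0899]
orientation: [0.98, 2.984, -0.001]
wrist_force: [-2.2, -2.1, 5.7]
finger_gap: 0.093
time: 14.85
position: [0.476, -0.1803, 0.0893]
orientation: [-0.982, -2.984, -0.0]
wrist_force: [-0.3, -0.5, 0.1]
finger_gap: 0.588
[-0.29482617 -0.46095129  0.07646269] [ 0.05394071  0.01206663 -0.0327677 ] [ 0.47596832 -0.18026997  0.08926715] 0.587601253450693
[-0.29482617 -0.46095129  0.07646269] [ 0.05394071  0.01206663 -0.0327677 ] [ 0.47596832 -0.18026997  0.08926715] 0.587601253450693
```

Released cleanly. Now I'll lift straight up and move aside to look.

```bash
python3 -m inch '[[[0,0,-0.03],0],[[0,0,-0.07],0],[[0,0,-0.11],0],[[0,0,-0.15],0],[[0,0,-0.15],0]]'; python3 -m inch '[[[0.04,-0.03,0],0],[[0.08,-0.06,0],0],[[0.10,0.02,0],0],[[0.12,0.06,0],0],[[0.15,0.11,0],0],[[0.18,0.15,0],0],[[0.20,0.19,0],0],[[0.20,0.19,0],0],[[0.20,0.19,0],0]]'
python3 - <<'E'
from h import *
np.set_printoptions(precision=4,suppress=True)
t=ctrl.camera("top");s=ctrl.camera("scene")
for p,n in((t,"top"),(s,"scene")):
    save(p,n+"9.png")
    for l in["wing_grip","collar","torch_tube","torch_head"]:
        for d in ctrl.mark_of(p,l)[:3]: print(n,l,round(d["confidence"],2),w(p,d["at"]))
a=cv2.cvtColor(t["image"],cv2.COLOR_RGB2BGR)[210:310,240:390];b=cv2.cvtColor(s["image"],cv2.COLOR_RGB2BGR)[220:340,220:380]
cv2.imwrite("pics/e1.png",np.hstack([cv2.resize(a,(400,300),interpolation=2),cv2.resize(b,(400,300),interpolation=2)]))
E
```

```text
time: 15.35
position: [0.48, -0.1824, 0.2469]
orientation: [0.977, 2.971, -0.004]
wrist_force: [0.4, -0.0, 1.3]
finger_gap: 0.587
time: 16.25
position: [0.4275, 0.0944, 0.2388]
orientation: [-0.974, -2.986, -0.002]
wrist_force: [0.8, -0.6, 0.7]
finger_gap: 0.585
top wing_grip 0.55 [ 0.4728 -0.1816  0.0978]
top collar 0.87 [ 0.4784 -0.1804  0.0462]
top torch_tube 0.72 [ 0.4738 -0.1813  0.0971]
top torch_tube 0.58 [ 0.5368 -0.1674  0.0419]
top torch_tube 0.45 [0.5129 0.1544 0.0131]
top torch_head 0.71 [ 0.5819 -0.527   0.0168]
top torch_head 0.57 [ 0.5353 -0.0688  0.0501]
scene wing_grip 0.8 [ 0.4756 -0.1785  0.1027]
scene collar 0.61 [ 0.4747 -0.1835  0.0431]
scene collar 0.4 [ 0.5383 -0.0694  0.0432]
scene torch_tube 0.83 [0.5207 0.157  0.0149]
scene torch_tube 0.81 [ 0.5377 -0.1693  0.049 ]
scene torch_tube 0.4 [ 0.4764 -0.185   0.0418]
scene torch_head 0.75 [ 0.5814 -0.528   0.0122]
scene torch_head 0.55 [ 0.539  -0.0703  0.0442]
```

View pics/e1.png

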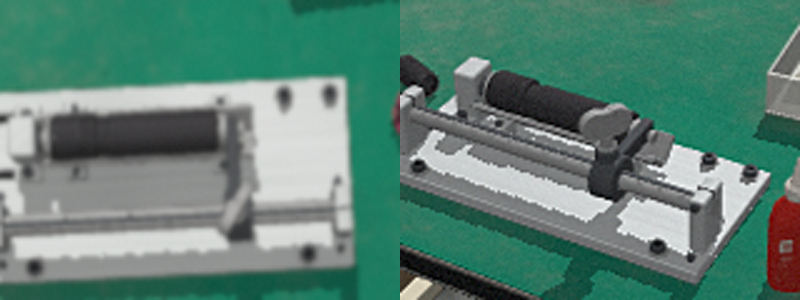

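View pics/scene9.png

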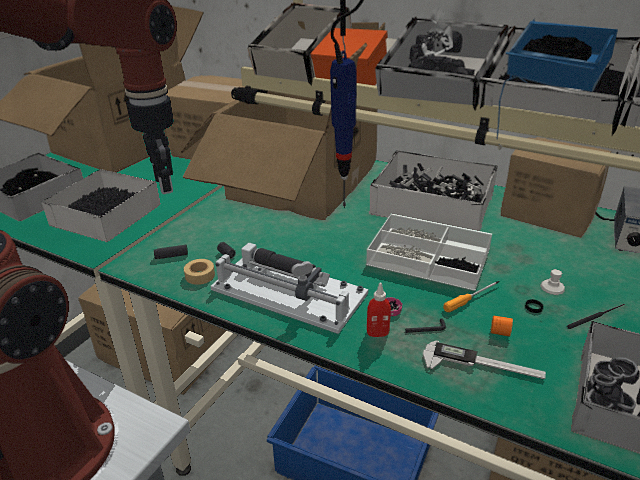

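The tube, head and pad are in line and touching in scene px (245–320, 250–290). The wing is back at its tight angle and the rest of the bench is unchanged. I'm handing the job in.

```bash
python3 -c "
from bench import ctrl
print(ctrl.sign_off())"
```

```text
the job is handed in; nothing more can be done
None
```

I loosened the wing screw by about 0.7 rad and slid the collar about 56 mm. That closed the tube onto the head and pressed both against the sprung rest. I then turned the screw back to about 0.06 rad past its starting angle, where it resisted with about 0.3 N m, before letting go. It took about 16 s of the 48 s allowed.

**Pressure:** just before tightening, the wrist force was about 11.5 N. Taking off about 1.5 N of collar drag leaves roughly 10 N on the tube. The plunger's travel of about 1.6 mm gives about 9.4 N from the spring, which agrees. The highest wrist reading along the jig was 12.3 N, below the 20 N limit.

**Holding by itself:** when I took the arm's push off, the arm moved back only about 0.3 mm, which I took as flex in the arm. The last pictures show the collar still in place and its button on the tube. Tube and head origins are about 98–99 mm apart, as they should be when pushed together. Nothing else on the bench had moved.

**Not confirmed:** I could not measure the pressure after letting go; it rests on the collar not having moved. The head touching the rest's pad is judged from the force rise and the pictures. Some low-confidence network detections (a "torch_tube" at the wing, for example) were wrong, and I ignored them.

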